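# Check the engraver's lid interlock and shut the lid

### The arm

A 6-joint arm with a two-finger parallel gripper is mounted at the origin on the work surface. World frame = base frame: x ahead of the robot, y to its left, z up, the work surface at z = 0. Lengths are in m, angles in rad, forces in N, time in s.
With the tool pointing down it reaches from about 0.275 to 0.975 m from the base axis. Payload 8.4 kg.
Tool frame: the origin (TCP) lies midway between the tips of the shut fingers; the grasp point (between the pads) lies 19 mm behind it; z points along the fingers, y is the line along which they close (so a half turn about z gives the same grasp; the last joint's range is limited). The gripper opens to 92 mm and grips with 3 to 60 N. Pads are 20 mm wide; open, the fingers measure 128 mm over their backs; the gripper's body (75 mm by 189 mm) begins 69 mm behind the grasp point.
Start: joints at [1.31, 0.353, 1.633, -0, 1.155, -0.002], TCP at [0.16, 0.604, 0.215] pointing down, gripper open.
Joint ranges: [-2.63, 2.63], [-0.92, 2.1], [0.06, 2.66], [-1.3, 4.44], [0, 2.69], [-3.02, 3.02]. Speed limits (rad/s): [2.22, 2.22, 2.79, 3.14, 3.14, 3.14].

### API

Orientations are given as a 3x3 rotation matrix whose columns are the frame's x, y, z axes.
In Python, from rig import r gives the robot as it stands.
- The arm moves only by the shell command python3 jog.py [OPENING] [FORCE], which reads ROWS from standard input. ROWS is a JSON list of rows, 1 to 5 of them, each an object with the fields sx, sy, sz (the shift in m), rx, ry, rz (a rotation vector in rad); a field left out counts as zero; each row shifts and turns the commanded pose from where the row before left it, along the tool's axes as they then stand; what a row does not reach is not made up. A row lasts 1/12 s, in which the tool goes at most 0.0417 m and 0.125 rad, less where a joint would pass 70% of its speed; a pose out of reach is approached as far as the arm can. OPENING is the finger opening in m, set as the command begins (- or left out keeps the last). The fingers move at their own pace and stop on an object; FORCE is the grip in N (left out, the last holds). Time passes only in rows, so rows that do not move let the fingers close. It prints the time, the measured TCP pose, the force, the opening and the grip force at its end. Input that does not fit is refused with a message, and nothing moves.
- r.state(): the state, without advancing time (a new reading comes with each control period).
- r.read_camera(name): name is "scene" or "top" or "wrist"; returns the picture (384x512x3 uint8, blue, green, red); there is no depth.
- r.camera_params(name): a dict with "mtx" (3x3 intrinsics, pixels), "rvec" (rotation vector, rad) and "tvec" (3), from world to camera coordinates, as OpenCV has them. Camera axes: x right, y down, z forward; pixel columns grow to the right and rows downward; lengths in m; the calibration is good to about 2 mm. A picture is of the moment at which its call begins: read the wrist's pose just before it. camera_params takes no time and is no camera call; for the wrist camera it gives the pose at the moment of the call.
- r.hand_in(): hands the job in; it is judged then, once.
The state is a dict: "clock": time; "joint_pos": joint angles; "dq": joint speeds; "effort": joint torques, N m; "tcp_pos": TCP position; "orientation": TCP orientation; "wrist_force": force on the tool from outside, world axes, zero at the start; "moment": the same for the moment, N m; "opening": finger opening in m; "finger_force": force on a finger pad.
Only numpy, scipy, OpenCV 4.12 (cv2) and the standard library are available. Lean on these libraries where they do the work, as an engineer would, in place of code of your own. Each camera call takes 0.05 s, during which the arm holds its last target. There are 200 camera calls.

### The job

The little laser engraver's lid is standing open: check its interlock before the first job. Press the yellow roller of the lever switch inside, under the lid, just until the switch clicks and keep it there about a second without pushing it on past its overtravel limit, let it spring back up, then lower the lid gently until it is fully shut. Do not disturb the brass blank on the bed or the hand tools on the bench.

Things in the scene. Friction and masses are not known exactly. Their poses are not given: they have to be found in the camera images.
- engraver: desktop laser engraver, fixed: white open-topped case 300 mm (its x) by 280 (its y) by 110 high, walls 10. Origin: centre of its underside, on the bench. The lid is hinged along the top of its +y side and, when open, slopes over the switch: a gripper cannot come straight down there but must lean away from the hinge, towards -y. Laser head and cross beam near -y stay below the rim.
- roller (a point): centre of the yellow roller (12 mm diameter, 8 wide, axis along the engraver's y) on the free end of the steel lever of the black switch in the case. The lever, 10 mm wide, runs along the engraver's +x, 50 mm from pivot to roller, rising 20 degrees when free. Free roller centre in the engraver's frame: x 57, y 80, z 102 mm (60 mm from the hinge line, top 2 mm below the rim).
- switch_lever (a joint): angle of the switch lever, rad: 0 free (up), grows as the roller goes down (0.5 mm per 0.01 rad). Clicks at 0.16 (roller 8 mm down); overtravel limit 0.30 (15 mm down), never to be passed; solid stop 0.40. Spring return; force at the roller about 1 N as it starts to move, 4 N at the click, 6.6 N at the overtravel limit.
- lid (a joint): lid opening angle, rad: 0 fully shut, starts at 1.05 to 1.18, stop at 1.20. Friction hinge (0.65 N m): the lid stays where it is left; a push of 1 to 3 N near the free edge moves it. Shut, a black striker under the lid presses the roller past the click by itself (lever near 0.22), and the lid stays shut.
- lid_hinge (a point): middle of the lid's hinge line, on the engraver's rear (+y) top edge, 112 mm above the bench; the hinge axis runs along the engraver's x. It lies in the plane of the lid's underside.
- lid_edge (a point): middle of the lid's free edge on its outer (upper) face, 265 mm from the hinge. The lid is a flat panel 300 by 265 mm, 8 thick, amber window in a white frame 26 mm wide, with a black grip strip (80 by 10 mm, 3 proud, 12 mm in from the edge). Shut, its outer face is level, 120 mm above the bench.
- blank: brass disc, 32 mm diameter, 5 mm thick, lying on the engraver's bed. Origin: centre of its underside. Leave it where it is.
- hammer: hammer lying on the bench, 235 mm long along its x, wooden handle to -x, steel head 70 mm wide and 41 mm high at +x. Origin on the bench under the handle's upper part. Leave it where it is.
- saw: jeweller's saw frame lying flat, 240 mm long along its x, black handle to -x, thin steel bow to +x, 28 mm high. Origin on the bench at the handle's front end. Leave it where it is.
- ring_clamp: wooden ring clamp with a brass band, 125 by 28 by 24 mm, lying flat along its x. Origin: centre of its underside. Leave it where it is.

How it is judged:
On the way, in this order (a step that is already met when the one before it is completed fails the run):
1. with the lid open, the lever is held pressed past its click (above 0.16 rad) but short of the overtravel limit (below 0.30) for 0.5 s (value of joint switch_lever between 0.16 and 0.3 rad and value of joint lid above 0.8 rad), for 0.5 s.
2. with the lid still open, the lever has sprung back up (below 0.05 rad) (value of joint switch_lever below 0.05 rad and value of joint lid above 0.8 rad), for 0.1 s.
At the end, for the whole second after the job is handed in: The lid is shut (within 0.05 rad, about 13 mm at its edge) and at rest, its striker holding the switch lever clicked (between 0.16 and 0.30 rad); the blank lies within 20 mm and hammer, saw and ring clamp within 30 mm of where they started (value of joint lid below 0.05 rad and value of joint switch_lever between 0.16 and 0.3 rad and velocity of joint lid between -0.05 and 0.05 rad/s and distance of blank from where it was at the start of the episode below 0.02 m and distance of each of hammer, saw, ring_clamp from where it was at the start of the episode below 0.03 m); the robot touches nothing.
It fails at once if the lever is forced past the overtravel limit (0.30 rad) (value of joint switch_lever above 0.3 rad).
It fails at once if the lid slams: it is still closing faster than 1 rad/s within the last 0.2 rad (value of joint lid below 0.2 rad and velocity of joint lid below -1 rad/s).
It fails at once if the blank, hammer, saw or ring clamp is knocked away (distance of blank from where it was at the start of the episode above 0.02 m or distance of any of hammer, saw, ring_clamp from where it was at the start of the episode above 0.03 m).
It also fails if it takes over 58 s, if anything falls off the work surface, if the arm or the gripper's body presses on something with over 40 N, if the wrist force passes 120 N, or if a joint passes its speed limit or range.

## Working session

There is one attempt and no reset: what is moved stays moved. The work goes in short steps, Python scripts to look and compute and a shell command to move; the robot and the scene stay as the last step left them, time stands still between calls to the robot, and variables do not carry over. Pictures are saved under pics/ and viewed, at most 10 in all, crops included, and the job is handed in when it is done.

```bash
ls; mkdir -p pics; python3 - <<'E'
from rig import r
import cv2,numpy as np
s=r.state();print(s)
ims=[]
for n in("scene","top","wrist"):
    p=r.camera_params(n);R=cv2.Rodrigues(np.array(p["rvec"],float))[0];print(n,np.array(p["mtx"]).tolist(),(-R.T@np.array(p["tvec"]).ravel()).round(3),R.round(3).tolist())
    im=r.read_camera(n);cv2.imwrite(f"pics/{n}0.png",im)
E
```

```text
jog.py
pics
rig.py
{'clock': 0.0, 'joint_pos': array([ 1.30962880e+00,  3.53642267e-01,  1.63412309e+00, -1.17695467e-06,
        1.15522297e+00, -2.41501961e-03]), 'dq': array([-0.00068258, -0.00121731,  0.00035652,  0.00034565, -0.00044644,
        0.00159628]), 'effort': array([-4.14542388e-03, -5.93843758e+01, -3.34202456e+01,  6.93675689e-02,
        2.35659216e-02, -1.65156453e-04]), 'tcp_pos': array([0.15980198, 0.60370777, 0.21387211]), 'orientation': array([[-9.66710053e-01,  2.55874080e-01, -3.59333525e-04],
       [ 2.55874332e-01,  9.66709112e-01, -1.34861858e-03],
       [ 2.29445351e-06, -1.39566737e-03, -9.99999026e-01]]), 'wrist_force': array([-0.76463497,  0.46713286,  0.5152072 ]), 'moment': array([-0.00648352, -0.01212901,  0.00989761]), 'finger_force': 0.0, 'opening': 0.09205599293574505}
scene [[400.27482835054, 0.0, 255.45441283241442], [0.0, 400.27482835054, 195.41598945699468], [0.0, 0.0, 1.0]] [1.021 0.213 0.965] [[-0.379, 0.925, -0.008], [0.783, 0.316, -0.536], [-0.493, -0.209, -0.844]]
top [[460.9305822880406, 0.0, 250.5769991110368], [0.0, 460.9305822880406, 191.178135872927], [0.0, 0.0, 1.0]] [0.182 0.    1.584] [[0.001, -1.0, -0.003], [-0.98, -0.0, -0.197], [0.197, 0.003, -0.98]]
wrist [[279.6072972340803, 0.0, 256.0822323587197], [0.0, 279.6072972340803, 192.21997921557235], [0.0, 0.0, 1.0]] [0.077 0.625 0.384] [[0.257, 0.966, -0.002], [0.923, -0.245, 0.298], [0.288, -0.078, -0.955]]
```

View pics/scene0.png

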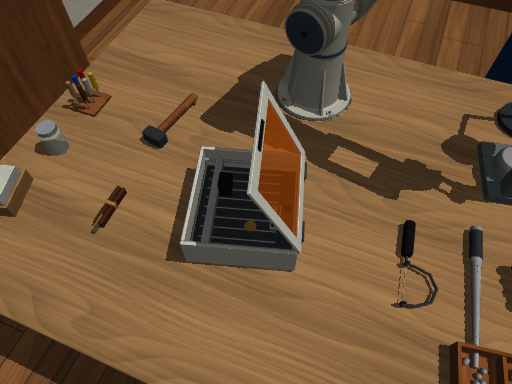

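View pics/top0.png

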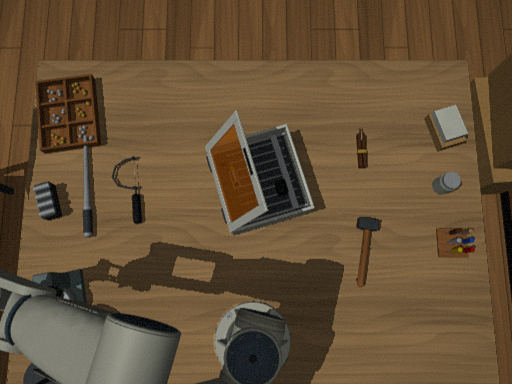

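The scene view shows the engraver with its hinge side on the right, hinge corners near (300,247) and (305,155), and the black grip at (262,135). In the top view the lid's hinge side is on the left, (207,150) to (230,232), and the case's right-hand rim runs (287,125) to (313,210). I'll enlarge both views to pick the corners.

```bash
python3 - <<'E'
import cv2
t=cv2.imread("pics/top0.png")[100:245,190:330];cv2.imwrite("pics/topz.png",cv2.resize(t,None,fx=4,fy=4,interpolation=cv2.INTER_CUBIC))
t=cv2.imread("pics/scene0.png")[75:275,170:320];cv2.imwrite("pics/scenez.png",cv2.resize(t,None,fx=3,fy=3,interpolation=cv2.INTER_CUBIC))
E
```

```text
(no output)
```

View pics/topz.png

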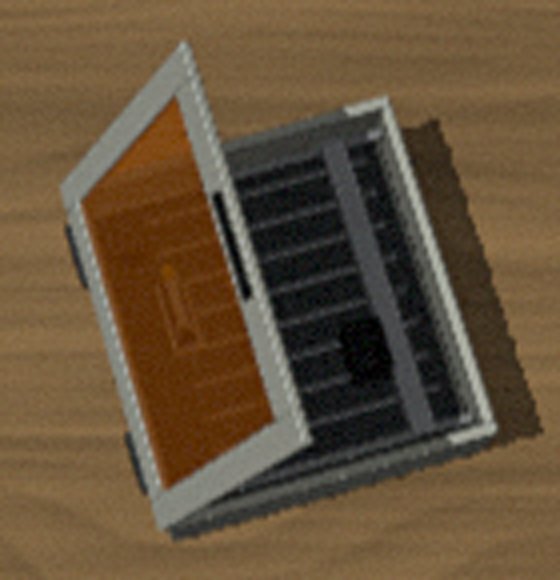

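View pics/scenez.png

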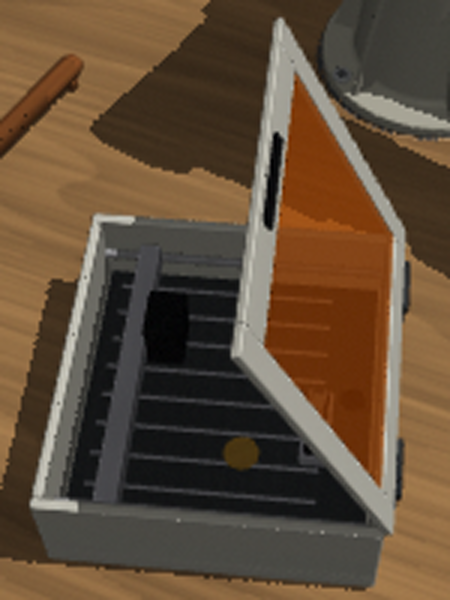

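The crops give matching corners. In pixels of each crop, the -y rim corners are top (388,97) and (495,432), scene (33,503) and (95,217). The lid's free-edge corners are top (184,42) and (310,440), scene (235,355) and (281,20). The roller shows through the amber at about top (167,270), and the switch at scene (315,435). Next I'll triangulate these.

```bash
cat > g.py <<'E'
from rig import r
import cv2,numpy as np
def cam(n):
    p=r.camera_params(n);return np.array(p["mtx"],float),np.array(p["rvec"],float).reshape(3,1),np.array(p["tvec"],float).reshape(3,1)
def ray(c,px):
    K,rv,t=c;R=cv2.Rodrigues(rv)[0];d=R.T@np.linalg.inv(K)@np.array([*px,1.]);return (-R.T@t).ravel(),d/np.linalg.norm(d)
def tri(rays):
    A=np.zeros((3,3));b=np.zeros(3)
    for o,d in rays:
        M=np.eye(3)-np.outer(d,d);A+=M;b+=M@o
    x=np.linalg.solve(A,b);return x,[np.linalg.norm((np.eye(3)-np.outer(d,d))@(x-o)) for o,d in rays]
def plane(c,px,z):
    o,d=ray(c,px);return o+d*(z-o[2])/d[2]
def proj(c,P): return cv2.projectPoints(np.array(P,float).reshape(-1,1,3),c[1],c[2],c[0],None)[0].reshape(-1,2)
E
python3 - <<'E'
from g import *
T,S=cam("top"),cam("scene")
tp=lambda u,v:(190+(u+.5)/4-.5,100+(v+.5)/4-.5)
sp=lambda u,v:(170+(u+.5)/3-.5,75+(v+.5)/3-.5)
D={}
for n,a,b in [("rim+x",(388,97),(33,503)),("rim-x",(495,432),(95,217)),("free+x",(184,42),(235,355)),("free-x",(310,440),(281,20)),("hin+x",(62,190),(390,530)),("hin-x",(160,527),(405,232))]:
    x,e=tri([ray(T,tp(*a)),ray(S,sp(*b))]);D[n]=x;print(n,x.round(4),np.round(e,4))
for n,a,b in [("rim+x",(388,97),(33,503)),("rim-x",(495,432),(95,217))]: print(plane(T,tp(*a),.11).round(4),plane(S,sp(*b),.11).round(4))
for a,b in [("rim+x","rim-x"),("free+x","free-x"),("hin+x","hin-x"),("rim+x","hin+x"),("rim-x","hin-x"),("free+x","hin+x"),("free-x","hin-x")]: print(a,b,np.linalg.norm(D[a]-D[b]).round(4))
print("roller",plane(T,tp(167,270),.102), plane(T,tp(167,270),.108))
d=D["rim+x"]-D["rim-x"]+D["free+x"]-D["free-x"]+D["hin+x"]-D["hin-x"];print("yaw",np.arctan2(d[1],d[0]))
E
```

```text
rim+x [ 0.7091 -0.1148  0.11  ] [0.0017 0.0017]
rim-x [ 0.4261 -0.2     0.1026] [0.0002 0.0002]
free+x [0.6636 0.0464 0.3532] [0.0001 0.0001]
free-x [ 0.3789 -0.0389  0.3511] [0.0022 0.0022]
hin+x [0.6272 0.155  0.1149] [0.0005 0.0005]
hin-x [0.3468 0.072  0.1157] [0.0006 0.0006]
[ 0.7099 -0.1164  0.11  ] [ 0.7085 -0.1131  0.11  ]
[ 0.4248 -0.1988  0.11  ] [ 0.4313 -0.1966  0.11  ]
rim+x rim-x 0.2956
free+x free-x 0.2972
hin+x hin-x 0.2924
rim+x hin+x 0.282
rim-x hin-x 0.2836
free+x hin+x 0.2644
free-x hin-x 0.2623
roller [0.56204462 0.06832007 0.102     ] [0.56050689 0.06804508 0.108     ]
yaw 0.29051022636360363
```

Sizes and heights agree: the rim is at about 0.11, and the lid is about 0.264 m long at roughly 1.10 rad. The engraver's centre is about (0.529,-0.0235), yaw 0.29. That puts the roller at (0.561,0.069,0.102), and the direct ray gives (0.562,0.068). Next I'll check whether the leaning approach pose fits the wrist ranges.

```bash
cat >> g.py <<'E'
yaw=.2905;ex=np.array([np.cos(yaw),np.sin(yaw),0]);ey=np.array([-np.sin(yaw),np.cos(yaw),0]);ez=np.array([0,0,1.])
C=np.array([.529,-.0235,0]);rol=np.array([.561,.069,.102])
def Rt(t):
    z=np.sin(t)*ey-np.cos(t)*ez;x=-np.cos(t)*ey-np.sin(t)*ez;return np.c_[x,np.cross(z,x),z]
def todo(P,R):
    "remaining move in current tool axes, and rotation vector"
    s=r.state();O=s["orientation"];print("t",round(s["clock"],2),"tcp",s["tcp_pos"].round(4),"q",s["joint_pos"].round(2),"F",s["wrist_force"].round(2))
    print("d",(O.T@(P-s["tcp_pos"])).round(4),"rot",cv2.Rodrigues(O.T@R)[0].ravel().round(3))
E
python3 - <<'E'
from g import *
from scipy.spatial.transform import Rotation as Ro
for t in(25,32,38,45):
  R=Rt(np.radians(t))
  for back in(0,.35):
    w=rol-(.35+back)*R[:,2];q1=np.arctan2(w[1],w[0])
    for a in(1.7,2.1,2.4):
        M=Ro.from_euler('ZY',[q1,a]).as_matrix().T@R@Ro.from_euler('z',-np.pi/2).as_matrix()
        print(t,back,round(q1,2),a,Ro.from_matrix(M).as_euler('ZYZ').round(2))
E
```

```text
25 0 -0.12 1.7 [0.4  1.62 2.72]
25 0 -0.12 2.1 [0.42 1.25 2.56]
25 0 -0.12 2.4 [0.48 0.98 2.41]
25 0.35 -0.32 1.7 [0.36 1.69 2.53]
25 0.35 -0.32 2.1 [0.37 1.32 2.39]
25 0.35 -0.32 2.4 [0.41 1.04 2.27]
32 0 -0.18 1.7 [0.5  1.7  2.68]
32 0 -0.18 2.1 [0.51 1.35 2.48]
32 0 -0.18 2.4 [0.56 1.09 2.32]
32 0.35 -0.41 1.7 [0.43 1.8  2.47]
32 0.35 -0.41 2.1 [0.42 1.44 2.3 ]
32 0.35 -0.41 2.4 [0.46 1.16 2.17]
38 0 -0.22 1.7 [0.58 1.77 2.65]
38 0 -0.22 2.1 [0.57 1.43 2.44]
38 0 -0.22 2.4 [0.62 1.18 2.26]
38 0.35 -0.47 1.7 [0.49 1.89 2.44]
38 0.35 -0.47 2.1 [0.46 1.54 2.25]
38 0.35 -0.47 2.4 [0.49 1.27 2.11]
45 0 -0.26 1.7 [0.68 1.85 2.65]
45 0 -0.26 2.1 [0.65 1.53 2.4 ]
45 0 -0.26 2.4 [0.68 1.3  2.21]
45 0.35 -0.52 1.7 [0.56 2.   2.42]
45 0.35 -0.52 2.1 [0.51 1.66 2.21]
45 0.35 -0.52 2.4 [0.52 1.4  2.06]
```

```bash
echo '[{"sz":-0.04,"rz":0.12},{"sz":-0.04,"rz":0.12},{"sz":-0.04,"rz":0.12},{"sz":-0.04,"rz":0.12},{"sz":-0.04,"rz":0.12}]' | python3 jog.py 0 10; echo '[{"sz":-0.03,"rz":0.12},{"rz":0.12},{"rz":0.12},{"rz":0.12},{"rz":0.12}]' | python3 jog.py; python3 -c "
from g import *
t=np.radians(36);todo(rol-.3*Rt(t)[:,2],Rt(t))"
```

```text
clock: 0.57
tcp_pos: [0.1598, 0.6037, 0.4164]
orientation: [[-0.649, 0.761, -0.0], [0.761, 0.649, -0.0], [-0.0, -0.0, -1.0]]
wrist_force: [0.6, 0.7, -0.5]
opening: 0.0605
finger_force: 0.0
clock: 0.98
tcp_pos: [0.1599, 0.6041, 0.4445]
orientation: [[-0.106, 0.994, -0.0], [0.994, 0.106, -0.0], [-0.0, -0.0, -1.0]]
wrist_force: [0.7, -0.4, -0.3]
opening: 0.0276
finger_force: 0.0
t 0.98 tcp [0.1599 0.6041 0.4445] q [1.31 0.23 1.31 0.   1.6  1.2 ] F [ 0.66 -0.43 -0.28]
d [-0.7479  0.3745  0.0999] rot [ 0.917 -0.085  2.82 ]
```

```bash
for i in 1; do echo '[{"sx":-0.037,"sy":0.0187},{"sx":-0.037,"sy":0.0187},{"sx":-0.037,"sy":0.0187},{"sx":-0.037,"sy":0.0187},{"sx":-0.037,"sy":0.0187}]' | python3 jog.py; echo '[{"sx":-0.037,"sy":0.0187},{"sx":-0.037,"sy":0.0187},{"sx":-0.037,"sy":0.0187},{"sx":-0.037,"sy":0.0187},{"sx":-0.037,"sy":0.0187}]' | python3 jog.py;echo '[{"sx":-0.037,"sy":0.0187},{"sx":-0.037,"sy":0.0187},{"sx":-0.037,"sy":0.0187},{"sx":-0.037,"sy":0.0187},{"sx":-0.037,"sy":0.0187}]' | python3 jog.py;echo '[{"sx":-0.037,"sy":0.0187},{"sx":-0.037,"sy":0.0187},{"sx":-0.037,"sy":0.0187},{"sx":-0.037,"sy":0.0187},{"sx":-0.037,"sy":0.0187}]' | python3 jog.py; done | grep -E "clock|tcp|force"; python3 -c "
from g import *
t=np.radians(36);todo(rol-.3*Rt(t)[:,2],Rt(t))"
```

```text
clock: 1.4
tcp_pos: [0.274, 0.429, 0.4443]
wrist_force: [1.3, -0.1, 0.8]
finger_force: 0.0
clock: 1.82
tcp_pos: [0.3876, 0.2555, 0.4446]
wrist_force: [1.8, 0.4, -0.4]
finger_force: 0.0
clock: 2.23
tcp_pos: [0.5013, 0.082, 0.4446]
wrist_force: [0.8, 1.4, -0.4]
finger_force: 0.0
clock: 2.65
tcp_pos: [0.6149, -0.0915, 0.4443]
wrist_force: [0.9, 0.8, 0.2]
finger_force: 0.0
t 2.65 tcp [ 0.6149 -0.0915  0.4443] q [-0.15  0.22  1.32  0.    1.6  -0.26] F [0.85 0.81 0.18]
d [-0.0081 -0.0043  0.0996] rot [ 0.918 -0.082  2.825]
```

```bash
(echo '[{"rz":0.123},{"rz":0.123},{"rz":0.123},{"rz":0.123},{"rz":0.123}]' | python3 jog.py;echo '[{"rz":0.123},{"rz":0.123},{"rz":0.123},{"rz":0.123},{"rz":0.123}]' | python3 jog.py;echo '[{"rz":0.123},{"rz":0.123},{"rz":0.123},{"rz":0.123},{"rz":0.123}]' | python3 jog.py;echo '[{"rz":0.123},{"rz":0.123},{"rz":0.123},{"rz":0.123},{"rz":0.123}]' | python3 jog.py; echo '[{"rz":0.123},{"rz":0.123},{"rz":0.123},{"rz":0.123},{}]' | python3 jog.py) | grep -E "clock|tcp|force"|tail -3; python3 -c "
from g import *
t=np.radians(36);todo(rol-.3*Rt(t)[:,2],Rt(t))"
```

```text
tcp_pos: [0.6142, -0.0893, 0.4442]
wrist_force: [1.0, -0.1, -0.3]
finger_force: 0.0
t 4.73 tcp [ 0.6142 -0.0893  0.4442] q [-0.15  0.22  1.32 -0.    1.6   2.7 ] F [ 0.96 -0.12 -0.25]
d [0.0094 0.0056 0.0995] rot [ 0.002 -0.628  0.005]
```

```bash
echo '[{"ry":-0.125},{"ry":-0.125},{"ry":-0.125},{"ry":-0.125},{"ry":-0.125}]' | python3 jog.py >/dev/null; python3 - <<'E'
from g import *
t=np.radians(36);todo(rol-.3*Rt(t)[:,2],Rt(t))
w=cam("wrist");im=r.read_camera("wrist");cv2.imwrite("pics/w1.png",im)
print(proj(w,rol),proj(cam("wrist"),[C+.14*ey+.112*ez]))
m=cv2.inRange(cv2.cvtColor(im,cv2.COLOR_BGR2HSV),(20,120,60),(35,255,255))
n,_,st,ce=cv2.connectedComponentsWithStats(m)
for s,c in zip(st[1:],ce[1:]):
    if s[4]>15: print(s,c.round(1),plane(w,c,.102).round(4))
np.savez("w1.npz",*w)
E
```

```text
t 5.15 tcp [ 0.6146 -0.0899  0.4457] q [-0.41  0.44  1.15  0.5   1.94  2.51] F [ 0.56 -0.04  0.21]
d [0.0664 0.0065 0.0765] rot [0.005 0.001 0.015]
[[258.47516924 115.11819897]] [[284.72170438 142.52175475]]
[257  57  17  17 224] [265.   64.9] [ 0.5812 -0.0278  0.102 ]
[257 114   6   5  17] [259.8 116. ] [0.5579 0.0702 0.102 ]
[109 206   9   5  31] [113.  207.6] [0.8527 0.4949 0.102 ]
[140 208  10   4  23] [144.5 209.7] [0.7684 0.4787 0.102 ]
[241 297   5  55 192] [242.6 324.6] [0.1084 1.8467 0.102 ]
[267 297   5  55 183] [269.5 324.7] [-0.0742  1.7867  0.102 ]
[  57  367  317   16 3524] [236.4 376.4] [-1.209   7.2367  0.102 ]
```

View pics/w1.png

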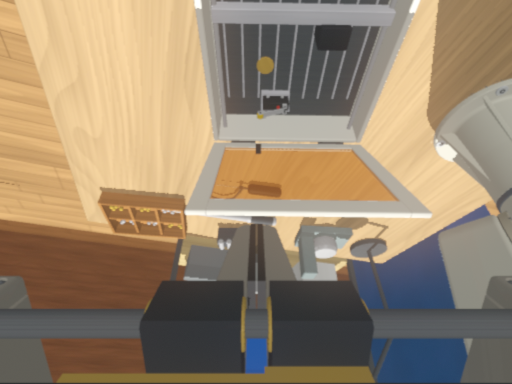

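The wrist view shows the roller as a small yellow blob at (260,116), which gives (0.558,0.070) at z 0.102. That agrees with the estimate. The blank is at (265,65), and the lid is below the switch in the picture, clear of the tool. I'll go to the approach line.

```bash
echo '[{"sx":0.033,"sy":0.003,"sz":0.02,"rz":0.007},{"sx":0.033,"sy":0.003,"sz":0.02,"rz":0.007},{"sz":0.037},{"sz":0.037},{"sz":0.037}]' | python3 jog.py |grep force; python3 - <<'E'
from g import *
t=np.radians(36);todo(rol-.12*Rt(t)[:,2],Rt(t))
w=cam("wrist");im=r.read_camera("wrist");cv2.imwrite("pics/w2.png",im)
print(proj(w,rol))
m=cv2.inRange(cv2.cvtColor(im,cv2.COLOR_BGR2HSV),(20,120,60),(35,255,255))
n,_,st,ce=cv2.connectedComponentsWithStats(m)
L=np.load("w1.npz");w1=[L[k] for k in L]
for s,c in zip(st[1:],ce[1:]):
    if s[4]>15 and c[1]<240: print(s,c.round(1),plane(w,c,.102).round(4),tri([ray(w,c),ray(w1,(259.8,116))]))
E
```

```text
wrist_force: [0.9, -0.7, -0.4]
finger_force: 0.0
t 5.62 tcp [ 0.5975 -0.0578  0.2816] q [-0.38  0.48  1.44  0.47  1.64  2.41] F [ 0.93 -0.65 -0.38]
d [-0.0017 -0.0021  0.1028] rot [ 0.007 -0.005 -0.002]
[[253.70703447 168.86051363]]
[250  95  22  20 349] [260.9 104.1] [ 0.5838 -0.0377  0.102 ] (array([ 0.94360925, -1.09350187,  1.66171868]), [np.float64(0.0012280826489122706), np.float64(0.0012280826489122244)])
[252 167   8   6  28] [255.1 170.2] [0.5582 0.0712 0.102 ] (array([0.55891133, 0.06808047, 0.10487071]), [np.float64(0.00021898157938419016), np.float64(0.00021898157938406312)])
```

```bash
python3 - <<'E'
from g import *
t=np.radians(36);P=np.array([.5595,.0695,0])+.007*ey+.127*ez
todo(P,Rt(t)); print(P,Rt(t).T@[0,0,-.001])
for i in range(4): r.read_camera("top"); print(r.state()["wrist_force"].round(2))
E
```

```text
t 5.67 tcp [ 0.5939 -0.0536  0.2761] q [-0.37  0.49  1.45  0.47  1.63  2.41] F [-1.38  2.32 -3.85]
d [-0.0213 -0.005   0.1998] rot [ 0.014  0.001 -0.004]
[0.55749498 0.07620671 0.127     ] [0.00058779 0.         0.00080902]
[-0.73 -0.    0.11]
[ 0.78 -1.11 -0.98]
[ 0.55 -0.81  1.17]
[ 0.31 -0.63  1.4 ]
```

```bash
echo '[{"sx":-0.006,"sy":-0.001,"sz":0.038},{"sx":-0.006,"sy":-0.001,"sz":0.038},{"sx":-0.006,"sy":-0.001,"sz":0.038},{"sx":-0.003,"sy":-0.001,"sz":0.038,"rx":0.004},{"sz":0.02,"rx":0.004}]' | python3 jog.py |grep force;  python3 - <<'E'
from g import *
for i in range(6): r.read_camera("top"); print(r.state()["wrist_force"].round(2))
t=np.radians(36);P=np.array([.5595,.0695,0])+.007*ey+.127*ez
todo(P,Rt(t))
w=cam("wrist");im=r.read_camera("wrist");cv2.imwrite("pics/w3.png",im[100:384,130:400])
E
```

```text
wrist_force: [0.7, 0.7, -0.3]
finger_force: 0.0
[-1.99  0.99 -1.53]
[-0.39 -0.78 -0.07]
[-0.47 -0.37  0.31]
[ 0.26 -0.29  0.09]
[ 0.05 -0.53 -0.29]
[-0.28  0.3  -0.33]
t 6.58 tcp [0.5695 0.0542 0.1584] q [-0.23  0.51  1.69  0.55  1.32  2.38] F [-0.28  0.3  -0.33]
d [-0.0016  0.0054  0.0398] rot [-0.005 -0.005 -0.003]
```

View pics/w3.png

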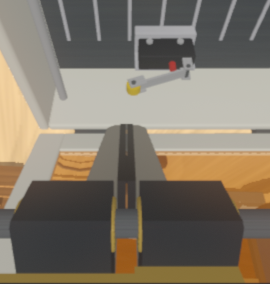

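The roller is at crop (133,88), full (263,188), slightly right of the fingertip. The fingers are below it in the picture and clear of the lid. I'll close in to about 13 mm above contact.

```bash
echo '[{"sy":0.003,"sz":0.013},{"sx":-0.0015,"sy":0.0024,"sz":0.013},{"sz":0.013},{},{}]' | python3 jog.py |grep force;  python3 - <<'E'
from g import *
for i in range(4): r.read_camera("top"); print(r.state()["wrist_force"].round(2))
t=np.radians(36);P=np.array([.5595,.0695,0])+.007*ey+.127*ez
todo(P,Rt(t))
w=cam("wrist");im=r.read_camera("wrist");cv2.imwrite("pics/w4.png",im)
m=cv2.inRange(cv2.cvtColor(im,cv2.COLOR_BGR2HSV),(20,120,60),(35,255,255))
n,_,st,ce=cv2.connectedComponentsWithStats(m)
L=np.load("w1.npz");w1=[L[k] for k in L]
for s,c in zip(st[1:],ce[1:]):
    if s[4]>15 and c[1]<300: print(s,c.round(1),plane(w,c,.102).round(4),tri([ray(w,c),ray(w1,(259.8,116))]))
O=r.state()["orientation"];print(proj(w,[r.state()["tcp_pos"],r.state()["tcp_pos"]+.01*O[:,0]]))
E
```

```text
wrist_force: [0.2, -0.3, 0.1]
finger_force: 0.0
[-0.24  0.16  0.46]
[-0.43  0.47 -0.31]
[ 0.33  0.89 -0.54]
[ 0.58 -0.98 -0.22]
t 7.25 tcp [0.5558 0.0769 0.126 ] q [-0.2   0.53  1.74  0.58  1.25  2.36] F [ 0.58 -0.98 -0.22]
d [ 0.0003 -0.0014 -0.0015] rot [-0.002 -0.004 -0.005]
[ 243   40   48   49 1843] [266.4  64.1] [ 0.5812 -0.0278  0.102 ] (array([ 0.66002806, -0.23895043,  0.51626079]), [np.float64(5.698187447656798e-05), np.float64(5.6981874476597175e-05)])
[247 195  16  16 137] [254.1 204.2] [0.5579 0.0724 0.102 ] (array([0.55899157, 0.06776559, 0.10528412]), [np.float64(0.0001965011102428058), np.float64(0.0001965011102427407)])
[[255.16702618 237.84020418]
 [255.13421235 224.12792193]]
```

```bash
cat > f.py <<'E'
from g import *
F=[];Z=[]
for i in range(6): r.read_camera("top"); s=r.state();F.append(s["wrist_force"]);Z.append(s["tcp_pos"])
print("t",round(s["clock"],2),"tcp",np.mean(Z,0).round(4),"F",np.mean(F,0).round(2),"sd",np.std(F,0).round(2))
E
python3 f.py; echo '[{"sx":0.0024,"sz":0.0032},{"sx":0.0024,"sz":0.0032},{},{}]' | python3 jog.py >/dev/null; python3 f.py; echo '[{"sx":0.0012,"sz":0.0016},{},{}]' | python3 jog.py >/dev/null; python3 f.py;  echo '[{"sx":0.0012,"sz":0.0016},{},{}]' | python3 jog.py >/dev/null; python3 f.py
```

```text
t 7.6 tcp [0.5555 0.077  0.1258] F [ 0.33  0.03 -0.33] sd [0.45 0.28 0.69]
t 8.23 tcp [0.5553 0.077  0.1175] F [-0.02 -0.19  0.1 ] sd [0.38 0.37 0.33]
t 8.78 tcp [0.5553 0.077  0.1156] F [ 0.16 -0.05  0.02] sd [0.43 0.39 0.34]
t 9.33 tcp [0.5554 0.077  0.1136] F [0.27 0.14 0.96] sd [0.27 0.46 0.65]
```

```bash
echo '[{"sx":0.0012,"sz":0.0016},{},{}]' | python3 jog.py >/dev/null; python3 f.py; echo '[{"sx":0.0012,"sz":0.0016},{},{}]' | python3 jog.py >/dev/null; python3 f.py;  echo '[{"sx":0.0012,"sz":0.0016},{},{}]' | python3 jog.py >/dev/null; python3 f.py
```

```text
t 9.88 tcp [0.5555 0.0769 0.1117] F [1.9  0.53 2.35] sd [0.51 0.39 0.45]
t 10.43 tcp [0.5554 0.0769 0.1096] F [2.51 0.88 3.23] sd [0.3  0.45 0.65]
t 10.98 tcp [0.5553 0.0769 0.1076] F [3.36 0.56 4.13] sd [0.27 0.25 0.51]
```

```bash
echo '[{"sx":0.0012,"sz":0.0016},{},{}]' | python3 jog.py >/dev/null; python3 f.py; echo '[{"sx":0.0015,"sz":0.0021},{},{}]' | python3 jog.py >/dev/null; python3 f.py; python3 -c "
from g import *
im=r.read_camera('wrist')[140:260,190:340];cv2.imwrite('pics/w5.png',cv2.resize(im,None,fx=5,fy=5,interpolation=cv2.INTER_CUBIC))"
```

```text
t 11.53 tcp [0.5554 0.0768 0.1056] F [3.5  0.85 4.56] sd [0.51 0.44 0.18]
t 12.08 tcp [0.5554 0.0768 0.1031] F [3.55 0.83 5.64] sd [0.32 0.67 0.25]
```

View pics/w5.png

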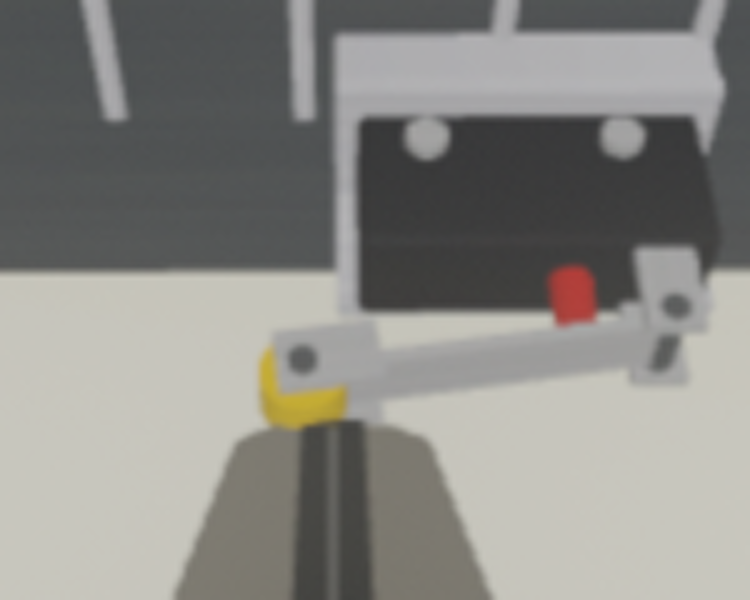

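The picture shows the axle pin of the yellow roller at crop (302,358) and the lever's pivot at (677,305). The fingertip presses on the roller, so the lever angle can be read from the two pins.

```bash
python3 - <<'E'
from g import *
w=cam("wrist")
f=lambda u,v:(190+(u+.5)/5-.5,140+(v+.5)/5-.5)
for off,off2 in((.074,.074),(.075,.073),(.072,.072)):
    P=[]
    for px,y in((f(302,358),off),(f(677,305),off2)):
        o,d=ray(w,px);s=(y-(o-C)@ey)/(d@ey);q=o+s*d;P.append(np.array([(q-C)@ex,(q-C)@ey,q[2]]))
    v=P[0]-P[1];print(P[0].round(4),P[1].round(4),"len",np.hypot(v[0],v[2]).round(4),"lever",(np.radians(20)-np.arctan2(v[2],v[0])).round(3))
E
python3 f.py
```

```text
[0.0572 0.074  0.0913] [0.0069 0.074  0.0831] len 0.051 lever 0.188
[0.0573 0.075  0.0906] [0.0072 0.073  0.0838] len 0.0505 lever 0.214
[0.0572 0.072  0.0926] [0.0075 0.072  0.0845] len 0.0503 lever 0.188
t 12.43 tcp [0.5554 0.0768 0.1031] F [3.4  0.7  5.53] sd [0.42 0.43 0.44]
```

Lever reads about 0.19–0.21 rad (pin spacing 50 mm as given), past the click and short of the limit. I'll hold a second, then release.

```bash
(echo '[{},{},{},{},{}]' | python3 jog.py;echo '[{},{},{}]' | python3 jog.py; echo '[{"sx":-0.003,"sz":-0.004},{"sx":-0.003,"sz":-0.004},{"sx":-0.003,"sz":-0.004},{"sx":-0.003,"sz":-0.004},{}]' | python3 jog.py)|grep -E "clock|force"; python3 f.py; python3 -c "
from g import *
im=r.read_camera('wrist')[140:260,190:340];cv2.imwrite('pics/w6.png',cv2.resize(im,None,fx=4,fy=4,interpolation=cv2.INTER_CUBIC))
t=np.radians(36);todo(rol-.3*Rt(t)[:,2],Rt(t))"
```

```text
clock: 12.85
wrist_force: [3.1, 0.9, 5.2]
finger_force: 2.8
clock: 13.1
wrist_force: [3.7, 0.6, 5.3]
finger_force: 2.8
clock: 13.52
wrist_force: [1.0, 0.1, 0.1]
finger_force: 0.0
t 13.82 tcp [0.5551 0.0772 0.1229] F [-0.05 -0.3  -0.09] sd [0.31 0.41 0.59]
t 13.87 tcp [0.555  0.0772 0.1227] q [-0.2   0.54  1.74  0.58  1.24  2.36] F [-0.23  0.4  -0.03]
d [ 0.0208 -0.0038 -0.2888] rot [-0.001 -0.003 -0.005]
```

View pics/w6.png

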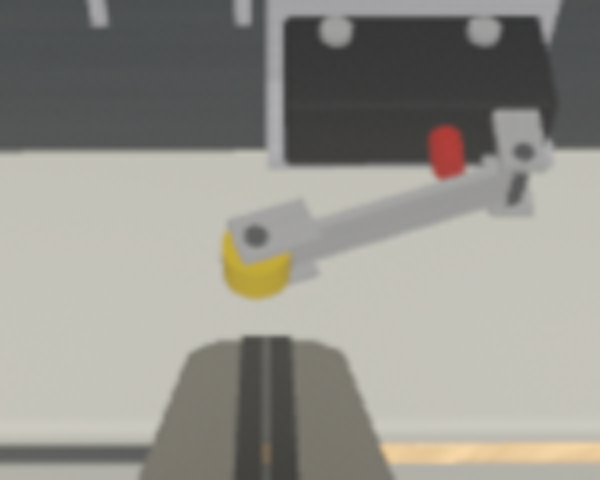

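Image shows the lever back up (sprung free, gap to the fingertip). Retract along the approach line.

```bash
(echo '[{"sz":-0.03},{"sz":-0.04},{"sz":-0.04},{"sx":0.005,"sz":-0.04},{"sx":0.005,"sz":-0.04}]' | python3 jog.py;echo '[{"sx":0.005,"sz":-0.04},{"sx":0.005,"sz":-0.04},{"sz":-0.04},{"sz":-0.04},{}]' | python3 jog.py;echo '[{"ry":0.125},{"ry":0.125},{"ry":0.125},{"ry":0.125},{"ry":0.12}]' | python3 jog.py)|grep -E "clock|force"; python3 - <<'E'
from g import *
S=C+.06*ex
def tcp(a,rho=.247): return S+(.14-rho*np.cos(a)+.008*np.sin(a)+.01)*ey+(.112+rho*np.sin(a)+.008*np.cos(a))*ez
P=tcp(1.3);print("start",P);P[2]=.45
todo(P,Rt(0))
A=np.r_[1.3:.299:-.05,.27:-.01:-.03,-.02]
for a,b in zip(A[:-1],A[1:]): print(round(b,2),(Rt(0).T@(tcp(b)-tcp(a))).round(4)[[0,2]])
E
```

```text
clock: 14.28
wrist_force: [1.0, 1.4, -0.2]
finger_force: 0.0
clock: 14.7
wrist_force: [-0.2, -0.3, -0.0]
finger_force: 0.0
clock: 15.12
wrist_force: [-0.7, 0.4, -0.9]
finger_force: 0.0
start [0.56023855 0.08148265 0.35213886]
t 15.12 tcp [ 0.6182 -0.1349  0.3959] q [-0.22  0.25  1.38 -0.    1.51  2.64] F [-0.7   0.43 -0.9 ]
d [-0.2239 -0.0055 -0.0544] rot [-0.001 -0.002 -0.004]
1.25 [0.0119 0.0032]
1.2 [0.0118 0.0038]
1.15 [0.0115 0.0044]
1.1 [0.0113 0.005 ]
1.05 [0.0111 0.0055]
1.0 [0.0108 0.0061]
0.95 [0.0104 0.0066]
0.9 [0.0101 0.0071]
0.85 [0.0097 0.0076]
0.8 [0.0093 0.0081]
0.75 [0.0089 0.0085]
0.7 [0.0085 0.009 ]
0.65 [0.008  0.0094]
0.6 [0.0075 0.0098]
0.55 [0.0071 0.0101]
0.5 [0.0065 0.0105]
0.45 [0.006  0.0108]
0.4 [0.0055 0.0111]
0.35 [0.0049 0.0113]
0.3 [0.0043 0.0116]
0.27 [0.0023 0.007 ]
0.24 [0.0021 0.0071]
0.21 [0.0019 0.0072]
0.18 [0.0017 0.0072]
0.15 [0.0015 0.0073]
0.12 [0.0012 0.0073]
0.09 [0.001  0.0073]
0.06 [0.0008 0.0074]
0.03 [0.0006 0.0074]
0.0 [0.0004 0.0074]
-0.02 [0.0001 0.0049]
```

Up, across above the lid, then down behind its outer face.

```bash
(echo '[{"sz":-0.027},{"sz":-0.027},{"sx":-0.037,"sy":-0.001},{"sx":-0.037,"sy":-0.001},{"sx":-0.037,"sy":-0.001}]' | python3 jog.py;echo '[{"sx":-0.037,"sy":-0.001},{"sx":-0.037,"sy":-0.001},{"sx":-0.037},{},{}]' | python3 jog.py)|grep -E "clock|tcp|force"; python3 - <<'E'
from g import *
S=C+.06*ex
a=1.3;rho=.247
todo(S+(.14-rho*np.cos(a)+.008*np.sin(a)+.01)*ey+(.112+rho*np.sin(a)+.008*np.cos(a))*ez,Rt(0))
E
```

```text
clock: 15.53
tcp_pos: [0.589, -0.0265, 0.4494]
wrist_force: [0.9, 0.2, -0.3]
finger_force: 0.0
clock: 15.95
tcp_pos: [0.5597, 0.0811, 0.4499]
wrist_force: [0.2, -0.3, -0.2]
finger_force: 0.0
t 15.95 tcp [0.5597 0.0811 0.4499] q [0.14 0.13 1.42 0.   1.59 2.99] F [ 0.23 -0.32 -0.17]
d [ 0.0003 -0.0008  0.0977] rot [ 0.002  0.005 -0.001]
```

```bash
(echo '[{"sz":0.033},{"sz":0.033},{"sz":0.031},{}]' | python3 jog.py; echo '[{"sx":0.012,"sz":0.003},{"sx":0.012,"sz":0.004},{"sx":0.0115,"sz":0.0045},{"sx":0.0113,"sz":0.005},{"sx":0.011,"sz":0.0055}]' | python3 jog.py;echo '[{"sx":0.0108,"sz":0.006},{"sx":0.0104,"sz":0.0066},{"sx":0.01,"sz":0.007},{}]' | python3 jog.py)|grep -E "clock|tcp|force"; python3 - <<'E'
from g import *
S=C+.06*ex
a=.9;rho=.247
todo(S+(.14-rho*np.cos(a)+.008*np.sin(a)+.01)*ey+(.112+rho*np.sin(a)+.008*np.cos(a))*ez,Rt(0))
E
```

```text
clock: 16.28
tcp_pos: [0.5573, 0.0781, 0.3468]
wrist_force: [0.3, -0.2, -1.3]
finger_force: 0.0
clock: 16.7
tcp_pos: [0.5775, 0.0229, 0.332]
wrist_force: [0.9, 0.7, 2.5]
finger_force: 0.9
clock: 17.03
tcp_pos: [0.5846, -0.0072, 0.3092]
wrist_force: [-0.3, -0.2, -1.0]
finger_force: 0.0
t 17.03 tcp [ 0.5846 -0.0072  0.3092] q [-0.02  0.22  1.61  0.    1.32  2.84] F [-0.31 -0.19 -1.01]
d [-0.0031 -0.002  -0.0013] rot [ 0.004  0.005 -0.006]
```

```bash
(echo '[{"sx":0.0077,"sz":0.0073},{"sx":0.0093,"sz":0.0081},{"sx":0.0089,"sz":0.0085},{"sx":0.0085,"sz":0.009}]' | python3 jog.py; echo '[{"sx":0.008,"sz":0.0094},{"sx":0.0075,"sz":0.0098},{"sx":0.007,"sz":0.01},{"sx":0.0065,"sz":0.0105}]' | python3 jog.py)|grep -E "clock|tcp|wrist_force";python3 - <<'E'
from g import *
im=r.read_camera("scene")[75:275,120:320];cv2.imwrite("pics/s2.png",cv2.resize(im,None,fx=2.5,fy=2.5))
S=C+.06*ex
a=.5;rho=.247
todo(S+(.14-rho*np.cos(a)+.008*np.sin(a)+.01)*ey+(.112+rho*np.sin(a)+.008*np.cos(a))*ez,Rt(0))
E
```

```text
clock: 17.37
tcp_pos: [0.5949, -0.0389, 0.2773]
wrist_force: [1.3, 0.1, 0.7]
clock: 17.7
tcp_pos: [0.6028, -0.0667, 0.2371]
wrist_force: [1.0, -0.3, 1.3]
t 17.75 tcp [ 0.6019 -0.0674  0.2348] q [-0.12  0.31  1.65  0.    1.19  2.74] F [-0.91 -0.29 -1.03]
d [-0.     -0.0027 -0.0027] rot [ 0.005  0.006 -0.005]
```

View pics/s2.png

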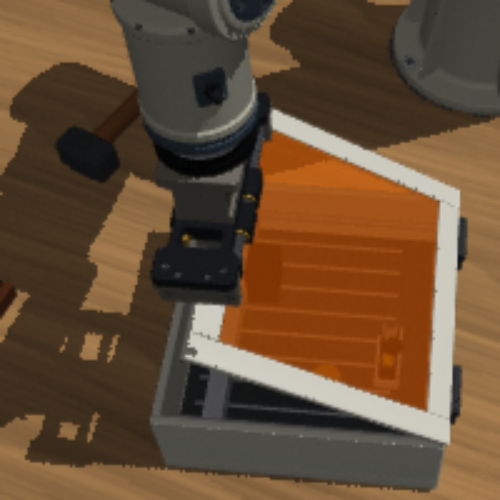

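The lid is coming down with the fingers on its frame (near corner of the free edge at crop (190,350)), now at about 0.5 rad. I'll keep lowering.

```bash
(echo '[{"sx":0.006,"sz":0.0085},{"sx":0.0055,"sz":0.011},{"sx":0.0049,"sz":0.0113},{"sx":0.0043,"sz":0.0116}]' | python3 jog.py; echo '[{"sx":0.0023,"sz":0.007},{"sx":0.0021,"sz":0.007},{"sx":0.0019,"sz":0.007},{"sx":0.0017,"sz":0.007},{"sx":0.0015,"sz":0.007}]' | python3 jog.py; echo '[{"sx":0.0012,"sz":0.0073},{"sx":0.001,"sz":0.0073},{"sx":0.0008,"sz":0.007},{"sx":0.0006,"sz":0.006},{}]' | python3 jog.py)|grep -E "clock|tcp|wrist_force"; python3 f.py
```

```text
clock: 18.08
tcp_pos: [0.6086, -0.0861, 0.1948]
wrist_force: [0.7, -0.7, 0.5]
clock: 18.5
tcp_pos: [0.611, -0.0946, 0.1602]
wrist_force: [-0.7, -0.2, 1.3]
clock: 18.92
tcp_pos: [0.6114, -0.0978, 0.1318]
wrist_force: [-0.4, -0.7, -0.2]
t 19.22 tcp [ 0.6118 -0.0977  0.133 ] F [ 0.38  0.3  -0.01] sd [0.37 0.26 0.52]
```

```bash
(echo '[{"sz":0.004},{"sz":0.004},{},{}]' | python3 jog.py; echo '[{"sz":0.003},{"sz":0.001},{},{}]' | python3 jog.py)|grep -E "clock|tcp|wrist_force"; python3 f.py;echo '[{"sz":0.001},{"sz":0.001},{},{}]' | python3 jog.py >/dev/null; python3 f.py
```

```text
clock: 19.55
tcp_pos: [0.6115, -0.0977, 0.1247]
wrist_force: [0.1, -0.3, -1.0]
clock: 19.88
tcp_pos: [0.6116, -0.0977, 0.1209]
wrist_force: [0.2, 0.4, 0.1]
t 20.18 tcp [ 0.6117 -0.0977  0.121 ] F [-0.27 -0.12 -0.22] sd [0.62 0.34 0.51]
t 20.82 tcp [ 0.612  -0.0978  0.1203] F [-3.9   0.47 11.14] sd [0.57 0.46 0.83]
```

Firm stop at z 0.120 with 11 N, so the lid is shut. I'll back off and check.

```bash
(echo '[{"sz":-0.005},{"sz":-0.02},{"sz":-0.04},{"sz":-0.04},{"sz":-0.04}]' | python3 jog.py; echo '[{"sz":-0.04},{"sz":-0.04},{"sz":-0.03},{},{}]' | python3 jog.py)|grep -E "clock|tcp|wrist_force"; python3 - <<'E'
from g import *
im=r.read_camera("scene")[75:275,120:320];cv2.imwrite("pics/s3.png",cv2.resize(im,None,fx=2.5,fy=2.5))
c=[C+sx*.15*ex+y*ey+.12*ez for y in(-.125,.14) for sx in(1,-1)]
print(((proj(cam("scene"),c)-[120,75])*2.5).round(0))
E
```

```text
clock: 21.23
tcp_pos: [0.6118, -0.0983, 0.2655]
wrist_force: [1.2, 0.2, 0.0]
clock: 21.65
tcp_pos: [0.6133, -0.099, 0.3762]
wrist_force: [-0.6, 1.2, -1.0]
[[162. 418.]
 [215. 170.]
 [447. 443.]
 [458. 188.]]
```

View pics/s3.png

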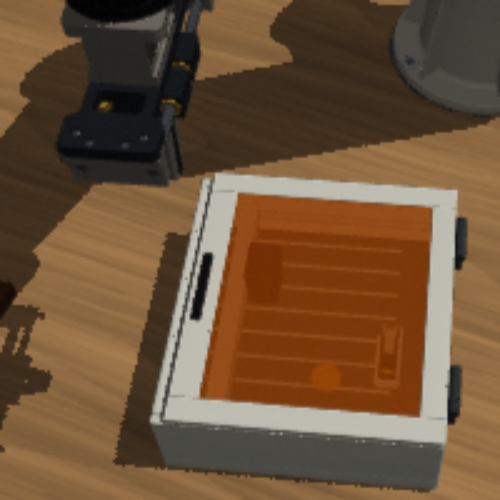

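The lid lies flat on the case: its free-edge corner at (165,415) matches the shut prediction (162,418). The blank at (326,377) is in place and the gripper is clear, so I'll hand in.

```bash
python3 -c "
from rig import r
print(r.hand_in())"
```

```text
the job is handed in; nothing more can be done
None
```

The job is handed in, with no verdict returned: I held the switch past its click (about 0.2 rad) for over a second and let it spring back, the lid is shut, and the arm is clear. The blank and tools were not touched.

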